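# Cap the perfume order and ring it ready

### The arm

A 7-joint arm with a two-finger parallel gripper is mounted at the origin on the work surface. World frame = base frame: x ahead of the robot, y to its left, z up, the work surface at z = 0. Lengths are in m, angles in rad, forces in N, time in s.
With the tool pointing down it reaches from about 0.425 to 0.825 m from the base axis. Payload 3.6 kg.
Tool frame: the origin (TCP) lies on the centre line of the jaws, within the pads' length; the fingertips stand 8 mm ahead of it and the grasp point (between the pads) lies 11 mm behind it; z points along the fingers, y is the direction in which the jaws open and shut (so a half turn about z gives the same grasp; the last joint's range is limited). The gripper opens to 85 mm and grips with 20 to 120 N. Pads are 22 mm wide; open, the fingers measure 114 mm over their backs; the gripper's body (76 mm by 85 mm) begins 54 mm behind the grasp point. The pads swing forward as they close: fully open they stand 13 mm farther back than shut.
Start: joints at [-0.026, 0.615, -0.013, 1.423, 0.008, 1.103, -0.04], TCP at [0.65, 0, 0.239] pointing down, gripper open.
Joint ranges: [-3.12, 3.12], [-0.3, 2.06], [-1.34, 1.32], [0.26, 2.42], [-1.36, 4.5], [0.01, 1.98], [-2.84, 2.84]. Speed limits (rad/s): [2.79, 2.79, 3.14, 3.14, 3.14, 3.14, 3.14].

### API

Orientations are given as a rotation vector (axis times angle).
In Python, from cell import telemetry, read_camera, camera_info, bot gives the robot as it stands. The module is installed in compiled form; this text tells all that it offers.
- The arm moves only by the shell command python3 -m handwheel 'ROWS' [FORCE]. ROWS is JSON, a list that holds one entry, the list of rows, each a list of 7 numbers: the turn, a rotation vector about the tool's x, y, z in rad, then the shift along the tool's x, y, z in mm, then the finger opening in mm, from 0 to 85.4. In form: [[[ax, ay, az, x, y, z, grip], ...]]. A call has exactly 5 rows; each row is the pose to reach, as a shift and turn from the pose commanded when the call began, along the tool's axes at that moment; what a row does not reach only later rows make up. A row lasts 1/8 s, in which the tool goes at most 62.5 mm and 10.7 degrees, less where a joint would pass 70% of its speed; a pose out of reach is approached as far as the arm can. A call with a gripper value outside its range is refused whole. The fingers move at their own pace and stop on an object; FORCE is the grip in N (left out, the last holds). Time passes only in rows, so rows that repeat a pose let the fingers close, or fill a call up. It gives the time, the measured TCP pose, the force and the opening at its end, in the units of the state.
- telemetry.get_state(): the state, without advancing time (a new reading comes with each control period).
- read_camera(name): name is "scene" or "side" or "wrist"; returns the picture (400x640x3 uint8, red, green, blue); there is no depth.
- camera_info(name): a dict with "mtx" (3x3 intrinsics, pixels), "R" (3x3) and "t" (3): a world point X has camera coordinates R X + t; the wrist camera has in their place "tool_from_camera" (4x4, takes a point from camera to tool coordinates, whose origin is the TCP and whose axes are the flange's). Camera axes: x right, y down, z forward; pixel columns grow to the right and rows downward; lengths in m; the calibration is good to about 2 mm. A picture is of the moment at which its call begins: read the wrist's pose just before it. camera_info takes no time and is no camera call.
- bot.finish_job(): hands the job in, once; it reports no verdict.
The state is a dict: "clock": time; "q": joint angles; "joint_velocities": joint speeds; "tau": joint torques, N m; "tool_pos": TCP position; "tool_rot": TCP orientation; "ft_force": force on the tool from outside, world axes, zero at the start; "torque": the same for the moment, N m; "finger_gap": finger opening in m.
Only numpy, scipy, OpenCV 4.12 (cv2) and the standard library are available. Lean on these libraries where they do the work, as an engineer would, in place of code of your own. Each camera call takes 0.05 s, during which the arm holds its last target.

### The job

Finish the order on the perfume counter: the three round amber bottles have their caps standing proud, so press each cap down until it is fully home, first the small bottle, then the medium, then the large. Only when all three are capped, ring the counter bell by pressing its plunger right down and let it go. Do all this with the closed fingertips: the bottles stay standing where they are and are not lifted, and everything else on the counter is left in its place.

Things in the scene. Friction and masses are not known exactly. Their poses are not given: they have to be found in the camera images.
- bottle_small: the small of the three round amber glass bottles of the order, each with a paper band round it; a loose bottle 50 mm in diameter, standing on the counter. Origin: centre of its underside, z up along its axis
- cap_small (a joint): travel in m of the small bottle's press-on cap, which slides straight down its neck: 0 = standing 10 mm proud, 0.010 = fully home, against the shoulder's stop. It starts 8 to 10 mm proud. It takes about 5 N to move, then stays where it is left (it does not spring back)
- cap_small_top (a point): centre of the flat top of that cap, a plain brass-coloured disc 26 mm in diameter; 80 mm above the counter when the cap is fully home, up to 90 mm before
- bottle_medium: the medium of the three round amber glass bottles of the order, each with a paper band round it; a loose bottle 62 mm in diameter, standing on the counter. Origin: centre of its underside, z up along its axis
- cap_medium (a joint): travel in m of the medium bottle's press-on cap, which slides straight down its neck: 0 = standing 10 mm proud, 0.010 = fully home, against the shoulder's stop. It starts 8 to 10 mm proud. It takes about 5 N to move, then stays where it is left (it does not spring back)
- cap_medium_top (a point): centre of the flat top of that cap, a plain brass-coloured disc 30 mm in diameter; 105 mm above the counter when the cap is fully home, up to 115 mm before
- bottle_large: the large of the three round amber glass bottles of the order, each with a paper band round it; a loose bottle 74 mm in diameter, standing on the counter. Origin: centre of its underside, z up along its axis
- cap_large (a joint): travel in m of the large bottle's press-on cap, which slides straight down its neck: 0 = standing 10 mm proud, 0.010 = fully home, against the shoulder's stop. It starts 8 to 10 mm proud. It takes about 5 N to move, then stays where it is left (it does not spring back)
- cap_large_top (a point): centre of the flat top of that cap, a plain brass-coloured disc 34 mm in diameter; 135 mm above the counter when the cap is fully home, up to 145 mm before
- bell: round steel desk bell with a black foot 84 mm in diameter, dome 46 mm high, screwed to the counter; origin at the centre of its underside
- bell_plunger (a joint): travel in m of the bell's plunger, pressed straight down: 0 = up, 0.006 = fully down, where it rings; sprung, 1.5 N at the start to 4.5 N at the bottom, comes back up when let go
- bell_top (a point): centre of the flat top of the bell's plunger, a steel disc 22 mm in diameter on the dome's crown, 66 mm above the counter when up
- flacon: bystander: small rectangular pale glass flask 40 x 26 mm with square black stopper, 87 mm tall, loose on the counter; origin at the centre of its underside
- cream_jar: bystander: round white jar with a black lid, 52 mm in diameter, 48 mm tall, loose on the counter; origin at the centre of its underside
- gift_box: bystander: closed dark red box 75 x 55 x 45 mm, loose on the counter; origin at the centre of its underside
- tape_roll: bystander: roll of pale tape lying flat, 80 mm in diameter, 24 mm high, loose on the counter; origin at the centre of its underside
- beaker: bystander: steel cup 60 mm in diameter, 75 mm tall, loose on the counter; origin at the centre of its underside
- pen: bystander: steel pen lying down, 140 mm long along its x, 10 mm thick; origin under its middle, loose on the counter
- note_pad: bystander: block of blank paper 100 x 75 x 18 mm, loose on the counter; origin at the centre of its underside
Mind the look-alikes: they are no part of the job. Leave any purple or turquoise look-alike of the bottle_small alone.

How it is judged:
On the way, in this order (a step that is already met when the one before it is completed fails the run):
1. the small bottle's cap is pressed home (value of joint cap_small above 0.008 m), for 0.1 s.
2. the medium bottle's cap is pressed home (value of joint cap_medium above 0.008 m), for 0.1 s.
3. the large bottle's cap is pressed home (value of joint cap_large above 0.008 m), for 0.1 s.
4. the bell's plunger is pressed down (value of joint bell_plunger above 0.0045 m), for 0.05 s.
At the end, for the whole second after the job is handed in: all three caps are home (more than 8 of their 10 mm down), the bell's plunger is up again (within 2 mm), and the three bottles stand upright on the counter (within 0.05 rad), at rest, within 30 mm of where they began (value of joint each of cap_small, cap_medium, cap_large above 0.008 m and value of joint bell_plunger below 0.002 m and angle between each of bottle_small, bottle_medium, bottle_large's own z axis and vertical below 0.05 rad and linear speed of each of bottle_small, bottle_medium, bottle_large below 0.02 m/s and distance of each of bottle_small, bottle_medium, bottle_large from where it was at the start of the episode below 0.03 m and height (world z) of each of bottle_small, bottle_medium, bottle_large below 0.006 m); the robot touches nothing.
It fails at once if a bottle of the order is lifted or tipped (underside's centre 15 mm up, or 0.35 rad over) (height (world z) of any of bottle_small, bottle_medium, bottle_large above 0.015 m or angle between any of bottle_small, bottle_medium, bottle_large's own z axis and vertical above 0.35 rad).
It fails at once if a bottle of the order is carried or pushed more than 30 mm away (distance of any of bottle_small, bottle_medium, bottle_large from where it was at the start of the episode above 0.03 m).
It fails at once if the bell is rung before all three caps are home (value of joint bell_plunger above 0.0045 m and not (value of joint each of cap_small, cap_medium, cap_large above 0.008 m)).
It fails at once if a bystander is moved more than 30 mm (distance of any of flacon, cream_jar, gift_box, tape_roll, beaker, pen, note_pad from where it was at the start of the episode above 0.03 m).
It also fails if it takes over 58 s, if anything falls off the work surface, if the arm or the gripper's body presses on something with over 40 N, if the wrist force passes 120 N, or if a joint passes its speed limit or range.

## Working session

There is one attempt and no reset: what is moved stays moved. The work goes in short steps, Python scripts to look and compute and a shell command to move; the robot and the scene stay as the last step left them, time stands still between calls to the robot, and variables do not carry over. Pictures are saved under pics/ and viewed, and the job is handed in when it is done.

```bash
mkdir -p pics; python3 - <<'E'
from cell import telemetry, read_camera, camera_info
import cv2
s=telemetry.get_state();print(s)
for n in ("scene","side"):
    cv2.imwrite(f"pics/{n}0.png",read_camera(n)[:,:,::-1]); print(n,camera_info(n))
print(camera_info("wrist"))
E
```

```text
{'clock': 0.0, 'q': array([-0.02647504,  0.61597415, -0.01261122,  1.42493887,  0.00806754,
        1.10338887, -0.04036378]), 'joint_velocities': array([-0.00016417,  0.00156084, -0.00015805, -0.00098546,  0.00029854,
        0.00030167,  0.00087514]), 'tau': array([ 1.38264377e-04, -4.69217670e+01,  2.59523503e-01, -1.71036780e+01,
        1.00907375e-02,  9.80606623e-03,  4.10031795e-07]), 'tool_pos': array([ 6.49239635e-01, -1.33696254e-06,  2.38089230e-01]), 'tool_rot': array([-2.22005177, -2.2201832 ,  0.002968  ]), 'ft_force': array([1.15152739, 0.19556317, 0.56133225]), 'torque': array([ 0.02024083, -0.06736333, -0.00526698]), 'finger_gap': 0.08516335419673819}
scene {'mtx': array([[472.01405223,   0.        , 315.41348172],
       [  0.        , 472.01405223, 203.0349244 ],
       [  0.        ,   0.        ,   1.        ]]), 'R': array([[-0.52444751,  0.85143881,  0.00260079],
       [ 0.64025745,  0.3963793 , -0.65799228],
       [-0.56127107, -0.34341724, -0.75302018]]), 't': array([ 0.29037658, -0.28232604,  1.69159365])}
side {'mtx': array([[363.50309705,   0.        , 318.43716868],
       [  0.        , 363.50309705, 201.00789926],
       [  0.        ,   0.        ,   1.        ]]), 'R': array([[ 0.99243425, -0.12134772, -0.01868145],
       [-0.09753309, -0.68677893, -0.720293  ],
       [ 0.07457588,  0.7166655 , -0.69341835]]), 't': array([-0.53016549,  0.13778772,  0.99223226])}
{'mtx': array([[289.7190229 ,   0.        , 316.43312741],
       [  0.        , 289.7190229 , 199.72859081],
       [  0.        ,   0.        ,   1.        ]]), 'tool_from_camera': array([[-9.40280580e-04, -9.47152112e-01, -3.20783403e-01,
         8.25321231e-02],
       [ 9.99999543e-01, -9.45273673e-04, -1.40163716e-04,
         8.78975136e-04],
       [-1.70471746e-04, -3.20783389e-01,  9.47152569e-01,
        -1.34744142e-01],
       [ 0.00000000e+00,  0.00000000e+00,  0.00000000e+00,
         1.00000000e+00]])}
```

View pics/scene0.png

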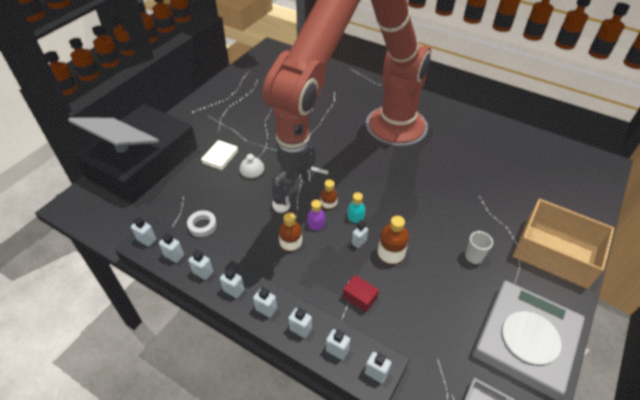

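View pics/side0.png

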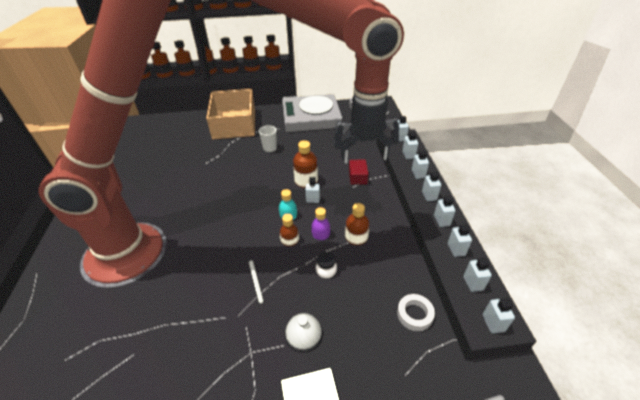

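The scene view shows the small bottle's cap at (329,184), the medium's at (290,218), the large's at (397,223) and the bell at (251,160). In the side view they're at (287,219), (358,210), (304,147) and (303,322). The purple and turquoise bottles are the look-alikes. Next I'll zoom in to get accurate pixels for the tops.

```bash
python3 - <<'E'
import cv2,numpy as np
P={"scene":[(329,187),(290,218),(397,223),(251,160)],"side":[(287,219),(358,210),(304,147),(303,322)]}
for n,ps in P.items():
    im=cv2.imread(f"pics/{n}0.png")
    t=[]
    for u,v in ps:
        c=im[v-18:v+18,u-18:u+18]; t.append(cv2.resize(c,None,fx=8,fy=8,interpolation=cv2.INTER_NEAREST))
        hsv=cv2.cvtColor(c,cv2.COLOR_BGR2HSV)
        m=cv2.inRange(hsv,(18,110,90),(35,255,255))
        k,l,st,ce=cv2.connectedComponentsWithStats(m)
        for i in range(1,k):
            if st[i,4]>8: print(n,(u,v),st[i,:4]+[u-18,v-18,0,0],st[i,4],ce[i]+[u-18,v-18])
    g=np.vstack([np.hstack(t[:2]),np.hstack(t[2:])]); cv2.imwrite(f"pics/z_{n}.png",g)
E
```

```text
scene (329, 187) [324 179  11  13] 112 [328.91071429 184.38392857]
scene (329, 187) [311 199  10   6] 51 [315.37254902 201.80392157]
scene (290, 218) [283 212  13  15] 144 [288.88194444 218.55555556]
scene (397, 223) [391 215  14  17] 196 [397.09183673 222.88265306]
side (287, 219) [282 214  11  13] 105 [287.08571429 219.8952381 ]
side (358, 210) [352 203  13  14] 154 [357.94155844 209.33766234]
side (304, 147) [298 140  13  14] 141 [303.80851064 146.09219858]
```

View pics/z_scene.png

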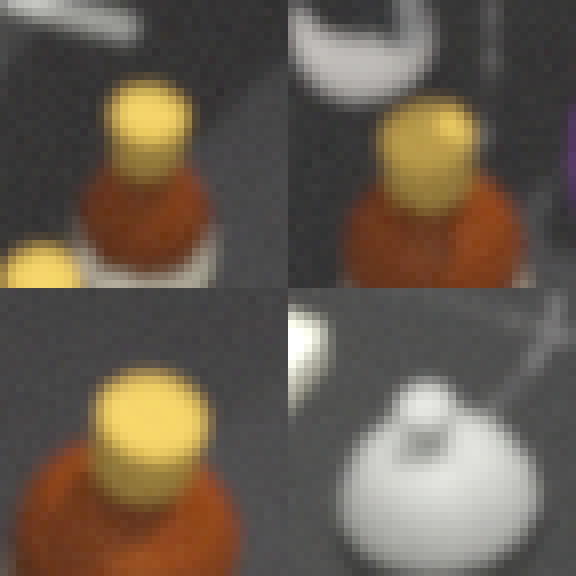

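View pics/z_side.png

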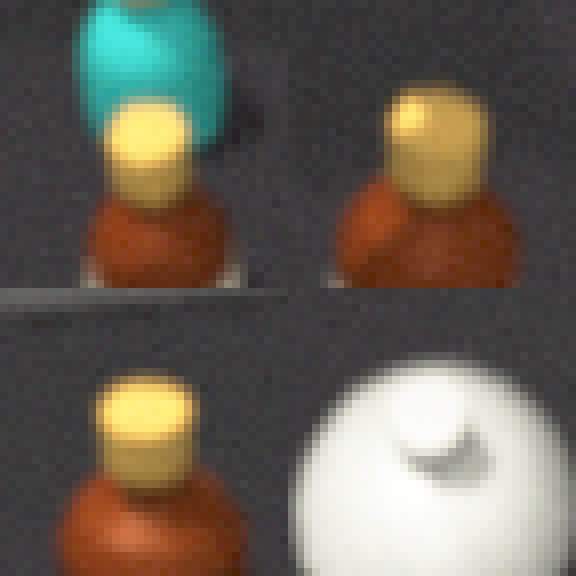

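```bash
cat > h.py <<'E'
import numpy as np, cv2
from cell import camera_info
from scipy.spatial.transform import Rotation as Ro
def ray(n,uv):
    c=camera_info(n); d=c["R"].T@np.linalg.solve(c["mtx"],[uv[0],uv[1],1]); return -c["R"].T@c["t"],d/np.linalg.norm(d)
def plane(n,uv,z):
    o,d=ray(n,uv); return o+d*(z-o[2])/d[2]
def tri(a,b):
    o1,d1=ray("scene",a);o2,d2=ray("side",b)
    s=np.linalg.lstsq(np.c_[d1,-d2],o2-o1,rcond=None)[0]
    p,q=o1+s[0]*d1,o2+s[1]*d2
    return (p+q)/2,np.linalg.norm(p-q)
E
python3 - <<'E'
from h import *
np.set_printoptions(precision=4,suppress=True)
D=dict(small=((329,183),(287,217),.089),medium=((288.9,216.5),(358.1,206),.114),large=((397.2,220.5),(303.7,143.6),.144),bell=((249.7,155.4),(302.2,318.7),.066))
for k,(a,b,z) in D.items(): print(k,*tri(a,b),plane("scene",a,z),plane("side",b,z))
E
```

```text
small [ 0.4508 -0.017   0.0883] 7.107792993474577e-05 [ 0.4515 -0.0167  0.089 ] [ 0.4508 -0.0177  0.089 ]
medium [ 0.6362 -0.0317  0.117 ] 0.0016315214372784853 [ 0.635  -0.0334  0.114 ] [ 0.6363 -0.0281  0.114 ]
large [0.52   0.2258 0.1449] 0.0003010788208291046 [0.5195 0.2256 0.144 ] [0.52   0.2273 0.144 ]
bell [ 0.4641 -0.2983  0.0695] 0.001286114853710466 [ 0.4606 -0.3006  0.066 ] [ 0.4646 -0.2968  0.066 ]
```

The two views agree to within about 2 mm, so I'll close the fingers and go above the small bottle. Tool axes: x = world y, y = world x, z = down.

```bash
python3 -m handwheel '[[[0,0,0,-4,-50,0,0],[0,0,0,-8,-100,0,0],[0,0,0,-13,-150,0,0],[0,0,0,-17,-198,0,0],[0,0,0,-17,-198,0,0]]]' 60
python3 -m handwheel '[[[0,0,0,0,0,20,0],[0,0,0,0,0,40,0],[0,0,0,0,0,70,0],[0,0,0,0,0,90,0],[0,0,0,0,0,90,0]]]'
python3 - <<'E'
from cell import *
import cv2
s=telemetry.get_state();print(s['clock'],s['tool_pos'],s['tool_rot'],s['ft_force'],s['finger_gap'])
for n in ("wrist","side","scene"): cv2.imwrite(f"pics/{n}1.png",read_camera(n)[:,:,::-1])
E
```

```text
clock: 0.72
tool_pos: [0.4473, -0.0175, 0.2388]
tool_rot: [-2.22, -2.218, 0.006]
ft_force: [0.3, -0.4, 1.3]
finger_gap: 0.0002
clock: 1.35
tool_pos: [0.4518, -0.0169, 0.148]
tool_rot: [-2.22, -2.22, 0.003]
ft_force: [-0.7, 0.2, 0.3]
finger_gap: 0.0002
1.35 [ 0.45179303 -0.01685411  0.14800587] [-2.21952819 -2.22009803  0.00336684] [-0.71047587  0.23385308  0.34339573] 0.0002257577086808695
```

View pics/wrist1.png

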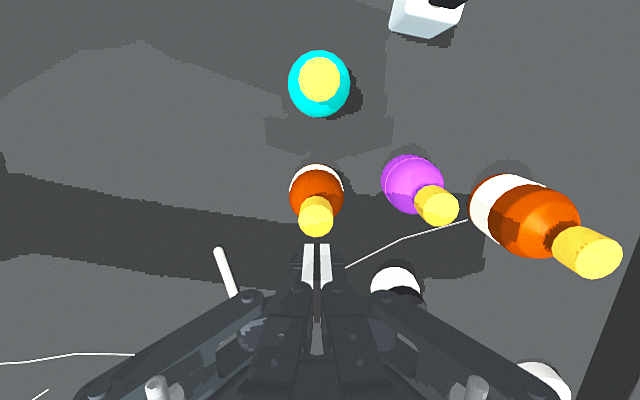

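View pics/side1.png

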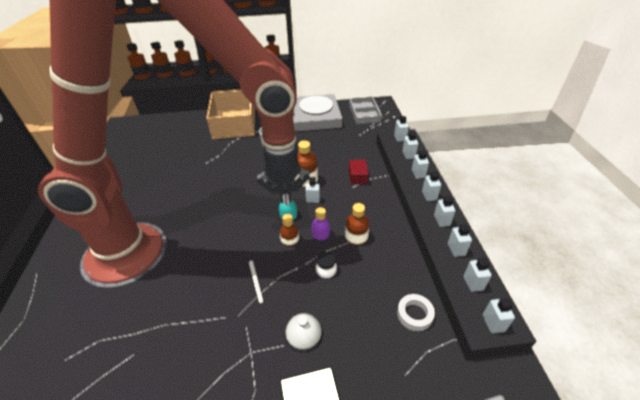

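The wrist view shows the small cap's top at about (316,222), just ahead of the closed fingertips at (316,245). The medium cap's top is at about (599,257). I'll cross-check both using wrist rays.

```bash
cat >> h.py <<'E'
def wplane(uv,z,pos,rot):
    c=camera_info("wrist");T=c["tool_from_camera"];R=Ro.from_rotvec(rot).as_matrix()
    o=R@T[:3,3]+pos; d=R@T[:3,:3]@np.linalg.solve(c["mtx"],[uv[0],uv[1],1]); return o+d*(z-o[2])/d[2]
E
python3 - <<'E'
from h import *
from cell import telemetry
s=telemetry.get_state()
im=cv2.imread("pics/wrist1.png")
cv2.imwrite("pics/zw1.png",np.hstack([cv2.resize(im[180:260,276:356],None,fx=5,fy=5,interpolation=0),cv2.resize(im[210:290,550:630],None,fx=5,fy=5,interpolation=0)]))
for uv,z in(((316,222),.089),((599,257),.114),((318.5,79),.089)): print(wplane(uv,z,s['tool_pos'],s['tool_rot']))
E
```

```text
[ 0.45368211 -0.01790424  0.089     ]
[ 0.64274914 -0.0329144   0.114     ]
[0.45537407 0.07897789 0.089     ]
```

View pics/zw1.png

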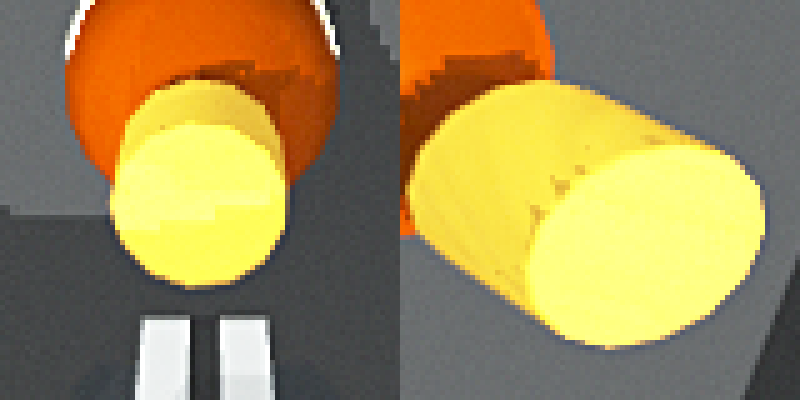

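The tool is centred over the small cap to within 2 mm, so I'll press: tip at home means TCP z = 0.088.

```bash
python3 -m handwheel '[[[0,0,0,0,0,25,0],[0,0,0,0,0,40,0],[0,0,0,0,0,48,0],[0,0,0,0,0,51,0],[0,0,0,0,0,54,0]]]'
python3 -m handwheel '[[[0,0,0,0,0,1,0],[0,0,0,0,0,2,0],[0,0,0,0,0,3,0],[0,0,0,0,0,4,0],[0,0,0,0,0,5,0]]]'
```

```text
clock: 2.12
tool_pos: [0.4526, -0.017, 0.0959]
tool_rot: [2.221, 2.221, 0.002]
ft_force: [-1.0, -0.1, 5.0]
finger_gap: -0.0002
clock: 2.75
tool_pos: [0.4525, -0.017, 0.0904]
tool_rot: [2.221, 2.221, 0.001]
ft_force: [0.9, -0.3, 4.6]
finger_gap: -0.0
```

```bash
python3 -m handwheel '[[[0,0,0,0,0,0.5,0],[0,0,0,0,0,1,0],[0,0,0,0,0,1.5,0],[0,0,0,0,0,2,0],[0,0,0,0,0,2.5,0]]]'
python3 -m handwheel '[[[0,0,0,0,0,0.5,0],[0,0,0,0,0,1,0],[0,0,0,0,0,1,0],[0,0,0,0,0,1,0],[0,0,0,0,0,1,0]]]'
```

```text
clock: 3.38
tool_pos: [0.4525, -0.017, 0.088]
tool_rot: [2.221, 2.221, 0.001]
ft_force: [0.8, -0.3, 10.0]
finger_gap: 0.0003
clock: 4.0
tool_pos: [0.4526, -0.017, 0.088]
tool_rot: [2.221, 2.221, 0.002]
ft_force: [-0.3, -0.5, 15.3]
finger_gap: 0.0002
```

The force rises at z = 0.088, so the small cap is home. Next I'll lift and go above the medium bottle.

```bash
python3 -m handwheel '[[[0,0,0,0,0,-40,0],[0,0,0,0,0,-90,0],[0,0,0,-5,60,-90,0],[0,0,0,-10,120,-90,0],[0,0,0,-15,185,-90,0]]]'
python3 -m handwheel '[[[0,0,0,0,0,0,0],[0,0,0,0,0,0,0],[0,0,0,0,0,0,0],[0,0,0,0,0,0,0],[0,0,0,0,0,0,0]]]'
python3 - <<'E'
from cell import *
from h import *
s=telemetry.get_state();print(s['clock'],s['tool_pos'],s['tool_rot'],s['ft_force'])
im=read_camera("wrist")[:,:,::-1];cv2.imwrite("pics/wrist2.png",im)
cv2.imwrite("pics/zw2.png",cv2.resize(im[160:280,256:376],None,fx=5,fy=5,interpolation=0))
E
```

```text
clock: 4.62
tool_pos: [0.634, -0.0319, 0.1756]
tool_rot: [-2.219, -2.219, 0.005]
ft_force: [0.3, -0.6, -0.3]
finger_gap: 0.0002
clock: 5.25
tool_pos: [0.6338, -0.0317, 0.1773]
tool_rot: [2.221, 2.222, 0.0]
ft_force: [-0.2, -0.0, 0.1]
finger_gap: 0.0001
5.25 [ 0.63380844 -0.03173101  0.17729252] [2.22129589e+00 2.22150842e+00 1.80295456e-04] [-0.23256333 -0.02407975  0.11757724]
```

View pics/zw2.png

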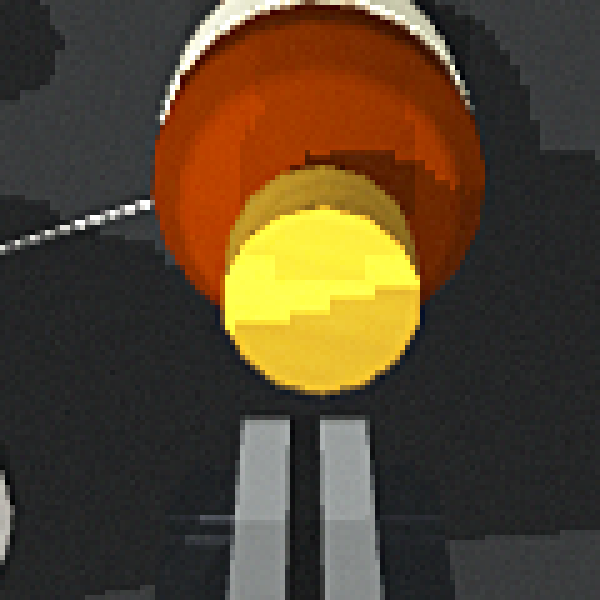

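View pics/wrist2.png

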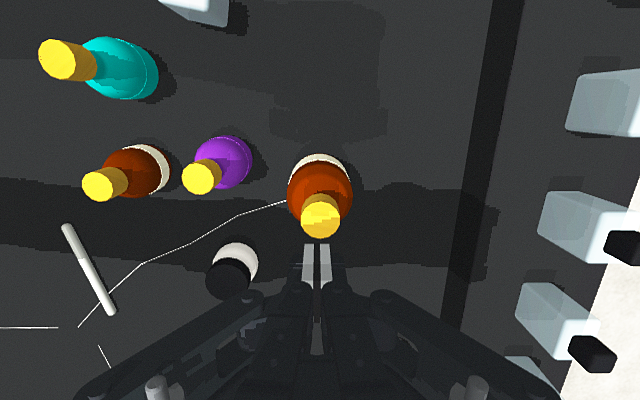

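The medium cap's top is centred at pixel (320,220). The fingers' centre line is at about 317, so there's a small offset in x. The small bottle is still standing, with its cap seated low.

```bash
python3 - <<'E'
from h import *
from cell import telemetry
s=telemetry.get_state()
for z in (.114,): print(wplane((320.3,220),z,s['tool_pos'],s['tool_rot']), s['tool_pos'])
E
```

```text
[ 0.63765012 -0.03207273  0.114     ] [ 0.63394662 -0.03174075  0.17722546]
```

```bash
python3 -m handwheel '[[[0,0,0,0,3,20,0],[0,0,0,0,3,40,0],[0,0,0,0,3,50,0],[0,0,0,0,3,54,0],[0,0,0,0,3,56,0]]]'
python3 -m handwheel '[[[0,0,0,0,0,1,0],[0,0,0,0,0,2,0],[0,0,0,0,0,3,0],[0,0,0,0,0,4,0],[0,0,0,0,0,5,0]]]'
python3 -m handwheel '[[[0,0,0,0,0,1,0],[0,0,0,0,0,2,0],[0,0,0,0,0,3,0],[0,0,0,0,0,3.5,0],[0,0,0,0,0,4,0]]]'
```

```text
clock: 5.92
tool_pos: [0.6375, -0.0318, 0.1215]
tool_rot: [2.221, 2.221, 0.001]
ft_force: [-1.2, 0.5, 5.0]
finger_gap: 0.0002
clock: 6.55
tool_pos: [0.6372, -0.0318, 0.1157]
tool_rot: [-2.221, -2.221, 0.0]
ft_force: [-1.1, 1.0, 4.3]
finger_gap: 0.0001
clock: 7.18
tool_pos: [0.6377, -0.0318, 0.1134]
tool_rot: [2.221, 2.221, 0.001]
ft_force: [-4.9, 0.1, 13.7]
finger_gap: -0.0001
```

```bash
python3 -m handwheel '[[[0,0,0,0,0,0.5,0],[0,0,0,0,0,1,0],[0,0,0,0,0,1,0],[0,0,0,0,0,1,0],[0,0,0,0,0,1,0]]]'
```

```text
clock: 7.8
tool_pos: [0.6381, -0.0318, 0.1135]
tool_rot: [2.22, 2.22, 0.003]
ft_force: [-4.4, -0.0, 15.4]
finger_gap: 0.0001
```

The medium cap is home: it stopped at 0.1135 with the force rising. Next is the large bottle.

```bash
python3 -m handwheel '[[[0,0,0,0,0,-45,0],[0,0,0,0,0,-95,0],[0,0,0,45,-20,-95,0],[0,0,0,95,-45,-95,0],[0,0,0,145,-67,-95,0]]]'
python3 -m handwheel '[[[0,0,0,40,-18,0,0],[0,0,0,80,-36,0,0],[0,0,0,113,-51,0,0],[0,0,0,113,-51,0,0],[0,0,0,113,-51,0,0]]]'
python3 - <<'E'
from cell import *
from h import *
s=telemetry.get_state();print(s['clock'],s['tool_pos'],s['tool_rot'],s['ft_force'])
im=read_camera("wrist")[:,:,::-1];cv2.imwrite("pics/wrist3.png",im)
cv2.imwrite("pics/zw3.png",cv2.resize(im[160:280,256:376],None,fx=5,fy=5,interpolation=0))
print(wplane((317,220),.144,s['tool_pos'],s['tool_rot']))
E
```

```text
clock: 8.43
tool_pos: [0.5699, 0.1147, 0.2052]
tool_rot: [2.222, 2.221, 0.002]
ft_force: [0.9, 0.4, -0.2]
finger_gap: 0.0001
clock: 9.05
tool_pos: [0.5199, 0.2253, 0.2052]
tool_rot: [2.222, 2.22, -0.001]
ft_force: [-0.0, -0.3, -0.0]
finger_gap: 0.0005
9.05 [0.5198737  0.22525928 0.20522023] [ 2.22153024e+00  2.21986334e+00 -8.17772043e-04] [-0.04127771 -0.32155634 -0.01397734]
[0.52114711 0.2256999  0.144     ]
```

View pics/zw3.png

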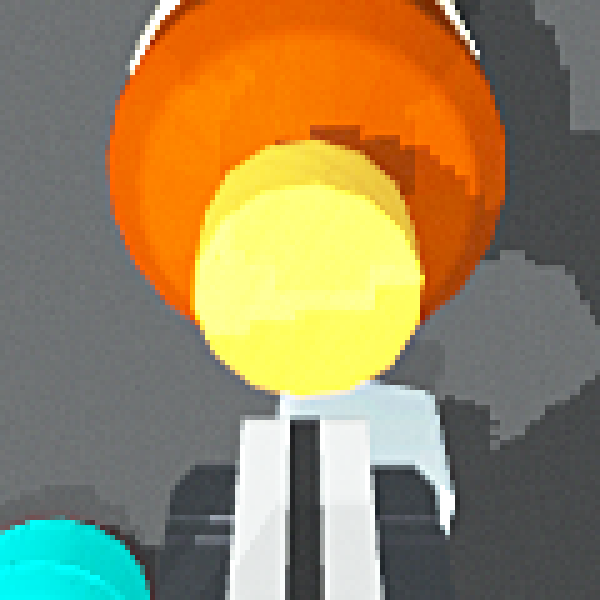

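View pics/wrist3.png

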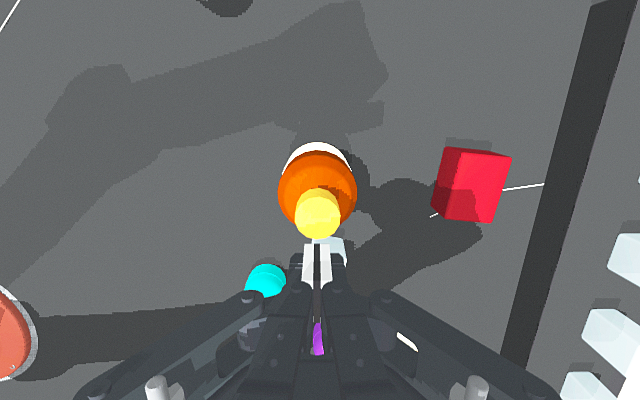

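The large cap's centre is at (318,218), so the tool is within 2 mm. I'll press it.

```bash
python3 -m handwheel '[[[0,0,0,1,1,20,0],[0,0,0,1,1,38,0],[0,0,0,1,1,48,0],[0,0,0,1,1,52,0],[0,0,0,1,1,54,0]]]'
python3 -m handwheel '[[[0,0,0,0,0,1,0],[0,0,0,0,0,2,0],[0,0,0,0,0,3,0],[0,0,0,0,0,4,0],[0,0,0,0,0,5,0]]]'
python3 -m handwheel '[[[0,0,0,0,0,1,0],[0,0,0,0,0,2,0],[0,0,0,0,0,3,0],[0,0,0,0,0,3.5,0],[0,0,0,0,0,4,0]]]'
```

```text
clock: 9.72
tool_pos: [0.5208, 0.2266, 0.1524]
tool_rot: [2.222, 2.22, 0.0]
ft_force: [-1.1, -0.6, 4.8]
finger_gap: -0.0006
clock: 10.35
tool_pos: [0.5207, 0.2271, 0.1469]
tool_rot: [2.221, 2.221, 0.001]
ft_force: [0.1, -1.9, 5.8]
finger_gap: -0.0002
clock: 10.98
tool_pos: [0.5207, 0.227, 0.1432]
tool_rot: [2.221, 2.221, 0.001]
ft_force: [-0.6, -2.8, 7.8]
finger_gap: 0.0003
```

```bash
python3 -m handwheel '[[[0,0,0,0,0,0.5,0],[0,0,0,0,0,1,0],[0,0,0,0,0,1.5,0],[0,0,0,0,0,1.5,0],[0,0,0,0,0,1.5,0]]]'
```

```text
clock: 11.6
tool_pos: [0.5209, 0.227, 0.1431]
tool_rot: [2.221, 2.22, 0.002]
ft_force: [-2.0, -3.5, 14.0]
finger_gap: 0.0002
```

The large cap is home. I'll lift and check all three bottles on the way to the bell.

```bash
python3 -m handwheel '[[[0,0,0,0,0,-40,0],[0,0,0,0,0,-75,0],[0,0,0,-55,-6,-75,0],[0,0,0,-110,-12,-75,0],[0,0,0,-165,-18,-75,0]]]'
python3 -m handwheel '[[[0,0,0,-55,-6,0,0],[0,0,0,-110,-12,0,0],[0,0,0,-165,-18,0,0],[0,0,0,-220,-24,0,0],[0,0,0,-275,-30,0,0]]]'
python3 -m handwheel '[[[0,0,0,-43,-5,0,0],[0,0,0,-86,-10,20,0],[0,0,0,-86,-10,40,0],[0,0,0,-86,-10,60,0],[0,0,0,-86,-10,60,0]]]'
python3 - <<'E'
from cell import *
from h import *
s=telemetry.get_state();print(s['clock'],s['tool_pos'],s['tool_rot'],s['ft_force'])
im=read_camera("wrist")[:,:,::-1];cv2.imwrite("pics/wrist4.png",im)
cv2.imwrite("pics/scene4.png",read_camera("scene")[:,:,::-1])
cv2.imwrite("pics/zw4.png",cv2.resize(im[140:280,246:386],None,fx=4,fy=4,interpolation=0))
print(wplane((317,220),.066,s['tool_pos'],s['tool_rot']))
E
```

```text
clock: 12.22
tool_pos: [0.5013, 0.0621, 0.2155]
tool_rot: [-2.218, -2.222, -0.0]
ft_force: [0.2, -0.6, 0.8]
finger_gap: -0.0002
clock: 12.85
tool_pos: [0.4722, -0.2127, 0.2154]
tool_rot: [-2.218, -2.222, -0.002]
ft_force: [0.9, 0.2, -0.2]
finger_gap: -0.0
clock: 13.48
tool_pos: [0.4615, -0.2967, 0.154]
tool_rot: [-2.216, -2.218, -0.0]
ft_force: [0.7, 1.3, 0.0]
finger_gap: -0.0001
13.475 [ 0.46148311 -0.2967327   0.15400987] [-2.21612071e+00 -2.21849378e+00 -3.88147808e-04] [0.74815819 1.32791187 0.03454679]
[ 0.46244685 -0.30703888  0.066     ]
```

View pics/zw4.png

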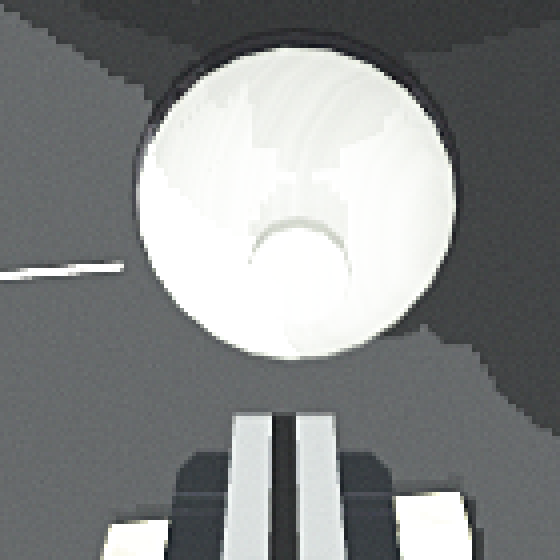

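View pics/scene4.png

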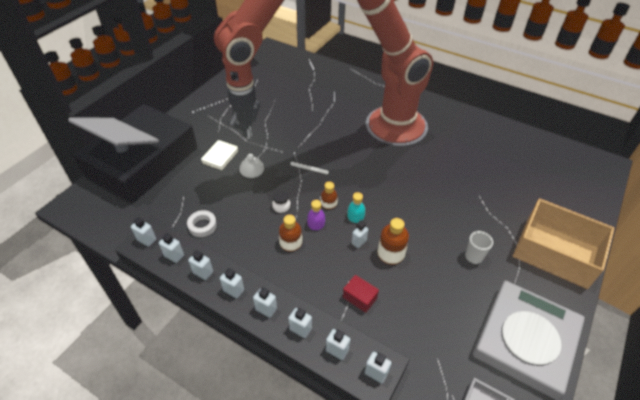

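View pics/wrist4.png

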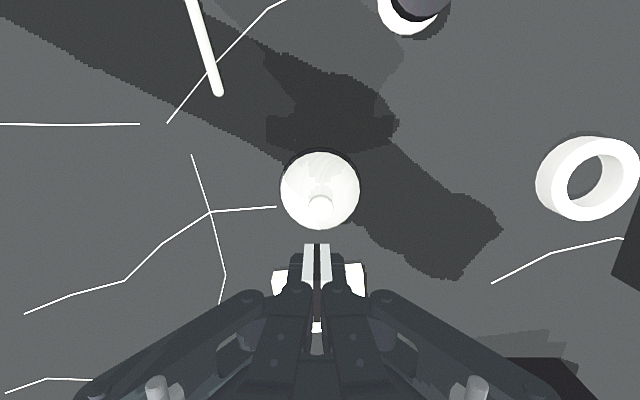

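All three bottles stand where they were, with their caps low. The bell's plunger disc is centred at about (320.7,208.5) in the wrist view.

```bash
python3 - <<'E'
from h import *
from cell import telemetry
s=telemetry.get_state()
print(wplane((320.5,208.5),.066,s['tool_pos'],s['tool_rot']), s['tool_pos'],s['tool_rot'])
E
```

```text
[ 0.46698698 -0.29915437  0.066     ] [ 0.46277343 -0.29794831  0.15615913] [-2.21981702e+00 -2.22201036e+00 -1.31505426e-03]
```

```bash
python3 -m handwheel '[[[0,0,0,-1,3,30,0],[0,0,0,-1,3,55,0],[0,0,0,-1,3,70,0],[0,0,0,-1,3,77,0],[0,0,0,-1,3,80,0]]]'
python3 -m handwheel '[[[0,0,0,0,0,2,0],[0,0,0,0,0,4,0],[0,0,0,0,0,6,0],[0,0,0,0,0,8,0],[0,0,0,0,0,9,0]]]'
```

```text
clock: 14.2
tool_pos: [0.4657, -0.2999, 0.0766]
tool_rot: [2.221, 2.221, 0.0]
ft_force: [1.6, 0.5, 0.8]
finger_gap: 0.0
clock: 14.82
tool_pos: [0.4658, -0.3001, 0.068]
tool_rot: [2.221, 2.22, 0.001]
ft_force: [-1.5, 0.4, 10.9]
finger_gap: 0.0
```

The plunger bottomed out at z = 0.068 with 10.9 N, above the spring's 4.5 N. I'll hold it briefly, then let go.

```bash
python3 -m handwheel '[[[0,0,0,0,0,0,0],[0,0,0,0,0,0,0],[0,0,0,0,0,-5,0],[0,0,0,0,0,-25,0],[0,0,0,0,0,-60,0]]]'
python3 -m handwheel '[[[0,0,0,0,0,-50,0],[0,0,0,0,0,-100,0],[0,0,0,0,0,-100,0],[0,0,0,0,0,-100,0],[0,0,0,0,0,-100,0]]]'
python3 - <<'E'
from cell import *
from h import *
t=[]
for n,P in (("scene",[(329,190),(290,222),(397,227),(251,163)]),("side",[(287,219),(358,210),(304,147),(303,322)])):
    im=read_camera(n)[:,:,::-1]; cv2.imwrite(f"pics/{n}5.png",im)
    t.append(np.hstack([cv2.resize(im[v-18:v+18,u-18:u+18],None,fx=5,fy=5,interpolation=0) for u,v in P]))
cv2.imwrite("pics/z5.png",np.vstack(t)); 
E
```

```text
clock: 15.45
tool_pos: [0.4639, -0.2989, 0.1264]
tool_rot: [-2.218, -2.218, 0.002]
ft_force: [0.8, 0.1, 0.4]
finger_gap: 0.0003
clock: 16.08
tool_pos: [0.4642, -0.2991, 0.2255]
tool_rot: [-2.219, -2.219, 0.002]
ft_force: [-0.5, 0.8, 0.6]
finger_gap: 0.0
```

View pics/z5.png

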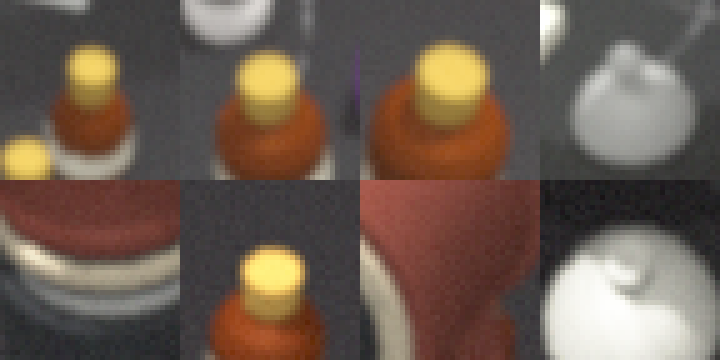

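View pics/side5.png

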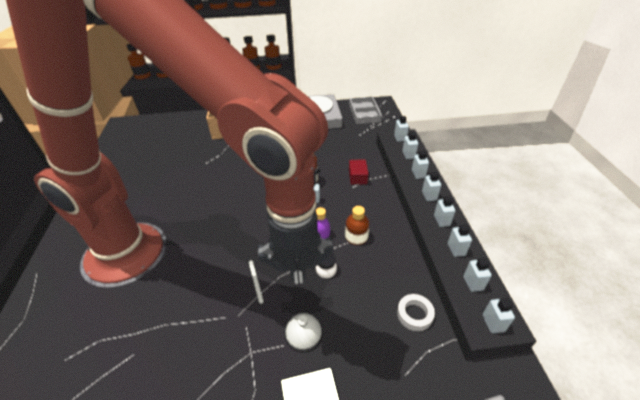

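The scene view shows all three bottles upright in place, with their caps about 2 to 3 px lower than at the start. The bell's plunger is up again and the arm touches nothing.

```bash
python3 -c "
from cell import bot,telemetry
print(telemetry.get_state()['ft_force']); print(bot.finish_job())"
```

```text
[-0.11866343 -0.1240094   0.5482523 ]
the job is handed in; nothing more can be done
None
```

I pressed the small, medium and large caps home in that order with the closed fingertips, then rang the bell and let it go. I handed the job in at about 16 s; no verdict is reported.

- **Caps:** the fingertips stopped 80.0, 105.5 and 135.1 mm above the counter (fully home is 80, 105 and 135), and the force then rose to 14–15 N, so each cap was against its stop.
- **Bell:** the plunger bottomed out 6 mm down (fingertips at 60 mm) with 10.9 N. It looked up again in the last pictures, which I judged by eye.
- **Bottles:** the last scene picture shows all three upright where they began. In the final side view the arm hid the small and large bottles, so only the medium was confirmed from there.
- **Everything else:** nothing else looked moved, and the arm was clear with about 0 N on the tool.
- **Disagreements:** the cameras differed by up to about 8 mm on the medium cap's position and 6 mm on the bell's. Correcting from the wrist camera put each press near the centre.

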